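Put the honing guide away in the sharpening caddy

ROBOT

A 7-joint arm with a two-finger parallel gripper is mounted at the origin on a cart in front of the work surface, level with it; the furniture and walls round the work are solid. World frame = base frame: x ahead of the robot, y to its left, z up, the work surface at z = 0. Lengths are in m, angles in rad, forces in N, time in s.
With the tool pointing down it reaches from about 0.35 to 0.9 m from the base axis. Payload 8.1 kg.
Tool frame: the origin (TCP) lies at the very end of the fingers, on their centre line; the grasp point (between the pads) lies 19 mm behind it (arm.tcp_to_grasp is the distance from the TCP to the grasp point, in m); z points along the fingers, y is the line along which they close (so a half turn about z gives the same grasp; the last joint's range is limited). The gripper opens to 92 mm and grips with 3 to 60 N. Pads are 19 mm wide; open, the fingers measure 130 mm over their backs; the gripper's body (75 mm by 190 mm) begins 47 mm behind the grasp point.
Start: joints at [-1.205, 0.434, 0.025, 1.573, -0.012, 1.134, -0.075], TCP at [0.282, 0.558, 0.227] pointing down, gripper open.
Joint ranges: [-2.62, 2.62], [-0.44, 2.09], [-1.27, 1.32], [0.08, 2.57], [-1.32, 4.46], [0.12, 2], [-2.74, 2.74]. Speed limits (rad/s): [2.22, 2.22, 3.01, 3.01, 3.14, 3.14, 3.14].

INTERFACE

Orientations are given as a rotation vector (axis times angle).
In Python, from cell import arm gives the robot as it stands.
- The arm moves only by the tool nudge_tcp, called as a command line: name --argument value ..., lists and objects as JSON in quotes. Schema: {"type":"object","properties":{"motion":{"type":"array","items":{"type":"object","properties":{"pos":{"type":"array","items":{"type":"number"},"minItems":3,"maxItems":3},"yaw":{"type":"number"},"jaw":{"type":"number"}},"additionalProperties":false,"required":["jaw"]},"minItems":1,"maxItems":10},"force":{"type":"number"},"only":{"type":"string"},"quiet":{"type":"boolean"},"lines":{"type":"string"}},"required":["motion"],"additionalProperties":false}. motion is a list of rows, 1 to 10 of them, each an object with the fields pos (a list: dx, dy, dz in shares of the most that a row can go, 1 being 50 mm), yaw (a turn about the tool's z in units of 0.1 rad), jaw (the opening from 0.0 (shut) to 1.0 (fully open)); a field left out counts as zero (the opening has to be given); each row shifts and turns the commanded pose from where the row before left it, along the tool's axes as they then stand; what a row does not reach is not made up. A row lasts 1/10 s, in which the tool goes at most 0.05 m and 0.15 rad, less where a joint would pass 70% of its speed; a pose out of reach is approached as far as the arm can. The fingers move at their own pace and stop on an object; force is the grip in N (left out, the last holds). Time passes only in rows, so rows that do not move let the fingers close. The tool returns the time, the measured TCP pose, the force, the opening and the grip force at its end. only (a regular expression) keeps the lines of the reply that match it, lines (a string "A,B") keeps lines A to B, and quiet returns only ok. Input that does not fit is refused with a message, and nothing moves.
- arm.observe(): the state, without advancing time (a new reading comes with each control period).
- arm.get_image(name): name is "side" or "top"; returns a dict with "image" (384x512x3 uint8, blue, green, red), "fx", "fy", "cx", "cy" (pixels), "cam_to_world" (4x4, takes a point from camera to world coordinates). Camera axes: x right, y down, z forward; pixel columns grow to the right and rows downward; lengths in m; the calibration is good to about 2 mm. A picture is of the moment at which its call begins. There is no depth.
- arm.sign_off(): hands the job in; it is judged then, once.
The state is a dict: "clock": time; "joints": joint angles; "dq": joint speeds; "joint_efforts": joint torques, N m; "position": TCP position; "ee_rot": TCP orientation; "force": force on the tool from outside, world axes, zero at the start; "ft_torque": the same for the moment, N m; "width": opening from 0.0 (shut) to 1.0 (fully open); "gripper_force": force on a finger pad.
Only numpy, scipy, OpenCV 4.12 (cv2) and the standard library are available. Lean on these libraries where they do the work, as an engineer would, in place of code of your own. Each camera call takes 0.05 s, during which the arm holds its last target. There are 200 camera calls.

TASK

Put the loose honing guide away with the other two in the well of the sharpening caddy. Press the brass thumb plate so that the recessed hatch tips up off its seat and over the sill, slide the hatch along its channels to the stop, set the guide, without dropping it, upright on the free floor of the well, then slide the hatch all the way back and press its head end down flush in its seat. Leave the other things on the bench where they are.

Things in the scene. Friction and masses are not known exactly. Their poses are not given: they have to be found in the camera images.
- caddy: Fixed wooden box on the bench, 208 x 339 mm, 86 mm high. Origin: centre of its underside; x across it (away from the robot), y along it, z up. Its +y half is a well covered by the hatch, its -y half a flat deck (top z = 62 mm) with a channel along each side on which the hatch parks. Coordinates below are in mm in this frame.
- sill (a point): Middle of the sill's top edge, where the well ends and the deck begins; caddy [0, -17.5, 62]. The deck runs from here to the stop.
- stop (a point): Foot of the stop wall at the deck's end, caddy [0, -157.5, 62]; the wall's top is at z = 83. The hatch's head meets it after 142 mm of travel.
- channel (a point): A point on the deck in the channels, caddy [0, -90, 62]. Side walls 180 mm apart; aluminium strips on them (underside z = 83, top z = 86) overhang the deck by 10 mm each side from y = -28.5 to the stop. The hatch runs under them.
- ledge_end (a point): End of the hatch's seat, about which it rocks; caddy [0, 81, 53]. The seat is two ledges 12 mm wide along the well's sides, tops at z = 53, from the sill to here; from here to the tail wall they are cut 12 mm lower so that the hatch's tail can dip until it rests on them.
- well_bay (a point): Point on the well floor in the middle of the free bay; caddy [-22, 80, 8]. The well is x -78 to 78 (between the ledges), y -17.5 to 157.5, floor z = 8; walls round it 71 mm high. Two other guides (fixed, 31 mm high) stand along its far side at x = 35 to 75; the floor at x = -78 to 35 is free. With the hatch open, y = 13 to 157 is bared.
- hatch: Loose board 176 (x) x 170 (y) x 9 mm, 0.35 kg, recessed in the well's seat, top flush with the deck; play 2.5 mm at each end, 2 mm at each side. Origin: centre of its underside; axes as the caddy's (seated: caddy [0, 70, 53]). Tail at +y; the head, at -y, has a heavy brass edge. It stays where it is left.
- hatch_press (a point): Centre of the flat brass thumb plate (70 x 26 mm) on the hatch's top, 19 mm from the tail edge; hatch [0, 66, 9]. Pressing it down 6 to 8 mm (about 3 N) rocks the hatch and lifts the head over the 9 mm sill. Moved 10 to 15 mm towards -y while pressed (letting up slightly), the head comes to lie on the deck and stays there when let go.
- hatch_cleat (a point): Middle of the top of the wooden cleat across the hatch, 120 mm long in x, 14 mm wide, 18 mm high above the board; hatch [0, 40, 27]. The hatch is pushed by either side of it: to -y to open, to +y to close. Closing, the tail sinks onto the ledges (9 mm lower) on the way, and at the tail wall the head comes clear of the sill.
- hatch_head (a point): Middle of the lower edge of the hatch's head end; hatch [0, -85, 0]. When the hatch is pushed home against the tail wall its head may drop into the seat by itself or hang up raised by some mm; a light press (about 5 N) on the board near the head seats it.
- guide: The loose honing guide (grey metal side-clamp guide), standing alone on the bench left of the caddy: 39 mm (x) x 64 mm (y, with its knurled knob at -y) x 31 mm high, 0.17 kg, two jaw plates 40 mm wide in x, at y = -12 to 1 and 16 to 29 mm. Origin: on its underside, z up.
- guide_grip (a point): Point between the jaws, 18 mm above the guide's underside, guide [0, 8.5, 18] mm: pinch here along the guide's x (40 mm wide), bearing on both jaws.
- sanding_block: Cork sanding block 60 x 105 x 29 mm lying left of the caddy; bystander.
- tin: Round red-lidded tin, 67 mm wide, 28 mm high, right of the caddy; bystander.
- hex_key: Hex key, 88 x 29 x 6 mm, right of the caddy; bystander.
- masking_tape: Roll of masking tape, 110 mm wide, 25 mm high, behind on the left; bystander.

How it is judged:
By the outcome, as a careful person would: the job done as asked, in the order asked, and still so for the second after the job is handed in, with the robot touching nothing.
It also fails if it takes over 59 s, if anything falls off the work surface, if the arm or the gripper's body presses on something with over 40 N, if the wrist force passes 120 N, or if a joint passes its speed limit or range.

## Working session

There is one attempt and no reset: what is moved stays moved. The work goes in short steps, Python scripts to look and compute and a tool call to move; the robot and the scene stay as the last step left them, time stands still between calls to the robot, and variables do not carry over. Pictures are saved under pics/ and viewed, at most 10 in all, crops included, and the job is handed in when it is done.

```bash
ls; mkdir -p pics; python3 - <<'E'
from cell import arm
import cv2,numpy as np
s=arm.observe();print(s)
for n in("top","side"):
    d=arm.get_image(n);cv2.imwrite(f"pics/{n}0.png",d["image"]);print(n,d["fx"],d["fy"],d["cx"],d["cy"],np.round(d["cam_to_world"],4).tolist())
E
```

```text
cell.py
pics
{'clock': 0.0, 'joints': array([-1.20464231,  0.43523711,  0.02495775,  1.57409302, -0.01162644,
        1.13400961, -0.07508976]), 'dq': array([ 0.00028992, -0.00093038, -0.00044717, -0.00083768,  0.00035832,
        0.00037928, -0.0018795 ]), 'joint_efforts': array([-7.37072914e-04, -6.67850089e+01,  9.84572768e-01, -3.14469516e+01,
       -6.04530377e-02,  4.23865614e-02,  1.94753261e-04]), 'position': array([0.28216164, 0.55710336, 0.22593759]), 'ee_rot': array([-7.29620824e-01, -3.05542527e+00,  2.48319220e-03]), 'force': array([-0.65629665, -0.94585706, -0.06493773]), 'ft_torque': array([-0.07082366,  0.00249529,  0.04844254]), 'gripper_force': 0.0, 'width': 0.997984370550185}
top 398.7817147430191 398.7817147430191 265.3329680377616 192.42299458123404 [[-0.0255, -0.9956, 0.0899, 0.4944], [-0.9995, 0.0237, -0.0212, 0.0329], [0.019, -0.0904, -0.9957, 1.0463], [0.0, 0.0, 0.0, 1.0]]
side 492.649736050149 492.649736050149 260.38506928823784 197.87635370688903 [[0.8382, -0.2765, 0.4701, -0.1597], [-0.5449, -0.3871, 0.7438, -1.1517], [-0.0237, -0.8796, -0.4751, 0.8441], [0.0, 0.0, 0.0, 1.0]]
```

View pics/top0.png

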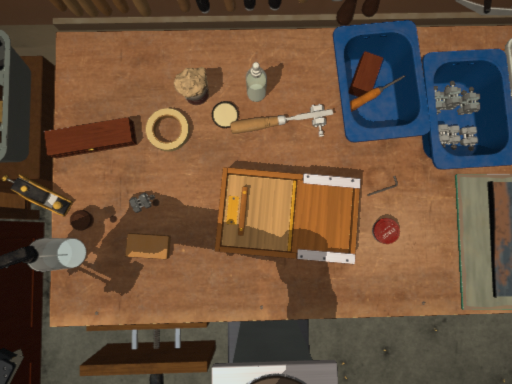

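View pics/side0.png

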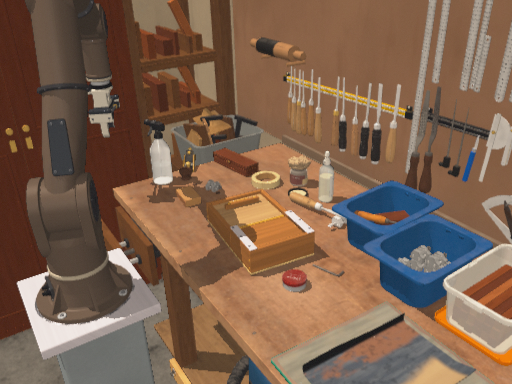

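The top view shows the caddy at about (290,215), with its well to the left (+y). The guide is near (143,202), the block near (148,246), and the tin near (386,230). I'll enlarge this area for measurement.

```bash
cat > h.py <<'E'
import numpy as np,cv2
from cell import arm
def ray(d,u,v):
    M=d["cam_to_world"];return M[:3,3],M[:3,:3]@np.array([(u-d["cx"])/d["fx"],(v-d["cy"])/d["fy"],1.])
def cast(d,u,v,z):
    o,r=ray(d,u,v);return o+r*(z-o[2])/r[2]
def proj(d,p):
    M=np.linalg.inv(d["cam_to_world"]);c=M[:3,:3]@np.array(p)+M[:3,3]
    return d["fx"]*c[0]/c[2]+d["cx"],d["fy"]*c[1]/c[2]+d["cy"]
E
python3 - <<'E'
import cv2,numpy as np
from h import *
im=cv2.imread("pics/top0.png")
a=cv2.resize(im[155:275,205:370],None,fx=4.8,fy=4.8,interpolation=cv2.INTER_CUBIC)
cv2.imwrite("pics/c1.png",a)
b=cv2.resize(im[180:265,115:185],None,fx=7,fy=7,interpolation=cv2.INTER_CUBIC)
cv2.imwrite("pics/c2.png",b)
d=arm.get_image("top");im=d["image"];hsv=cv2.cvtColor(im,cv2.COLOR_BGR2HSV)
# aluminium strips
m=((hsv[...,1]<50)&(hsv[...,2]>150)).astype(np.uint8);m[:150]=0;m[290:]=0;m[:,:280]=0;m[:,375:]=0
for c in cv2.findContours(m,0,1)[0]:
    if cv2.contourArea(c)>60:
        r=cv2.minAreaRect(c);print("strip",r);
        for p in cv2.boxPoints(r):print(np.round(cast(d,*p,.086),4))
# guide grey
m=((hsv[...,1]<70)&(hsv[...,2]>60)).astype(np.uint8);m[:185]=0;m[220:]=0;m[:,:120]=0;m[:,165:]=0
for c in cv2.findContours(m,0,1)[0]:
    if cv2.contourArea(c)>15:print("guide",cv2.minAreaRect(c),cv2.contourArea(c))
E
```

```text
strip ((339.60504150390625, 257.291748046875), (29.324121475219727, 9.226052284240723), 4.969740867614746)
[ 0.4143 -0.1248  0.086 ]
[ 0.436  -0.1276  0.086 ]
[ 0.4281 -0.1975  0.086 ]
[ 0.4064 -0.1946  0.086 ]
strip ((331.4959411621094, 180.54507446289062), (55.95108413696289, 8.963037490844727), 5.19442892074585)
[ 0.6032 -0.0801  0.086 ]
[ 0.625  -0.0829  0.086 ]
[ 0.6095 -0.2185  0.086 ]
[ 0.5877 -0.2155  0.086 ]
guide ((142.48817443847656, 201.17161560058594), (14.692309379577637, 24.15384864807129), 67.38013458251953) 213.0
```

View pics/c1.png

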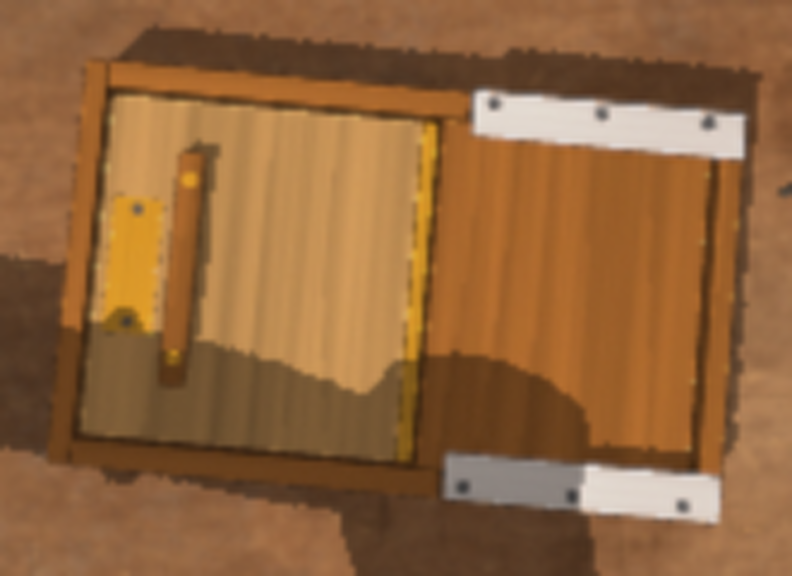

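View pics/c2.png

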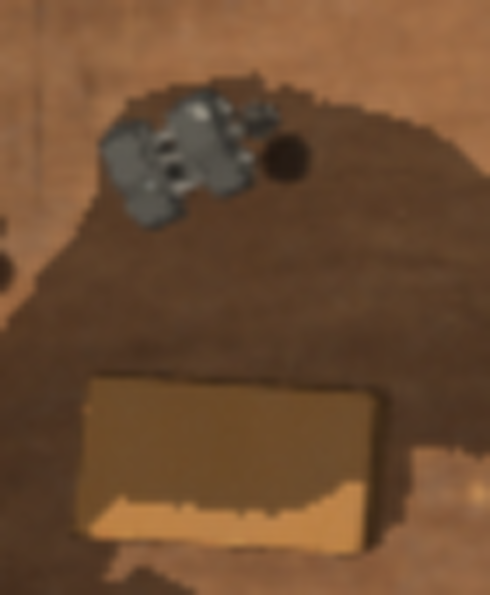

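Crop c1 shows the caddy's outer top corners at about (88,60), (50,462), (747,113) and (718,522). The plate is at (133,265), the cleat at (182,268) and the brass head at (420,290). Crop c2 shows the guide's jaws centred at (213,143) and (145,173), with the knob towards (270,118). Next I'll compute poses.

```bash
cat >> h.py <<'E'
from scipy.spatial.transform import Rotation as R
import json
def cad(p):  # caddy mm -> world m
    c=json.load(open("caddy.json"));a=c[2];x,y,z=np.array(p)/1000
    return np.array([c[0]+x*np.cos(a)-y*np.sin(a),c[1]+x*np.sin(a)+y*np.cos(a),z])
def plan(p,yawy=None): # world goal, direction angle of tool y
    s=arm.observe();Rm=R.from_rotvec(s["ee_rot"]).as_matrix();t=0
    if yawy is not None:
        cur=np.arctan2(Rm[1,1],Rm[0,1]);t=-((yawy-cur+np.pi/2)%np.pi-np.pi/2)
    print("pos",s["position"].round(4),"F",s["force"].round(1),"j7",s["joints"][6].round(2),"turn",round(t,3),"d before turn",(Rm.T@(np.array(p)-s["position"])).round(4),
      "d after turn",((Rm@R.from_rotvec([0,0,t]).as_matrix()).T@(np.array(p)-s["position"])).round(4))
E
python3 - <<'E'
from h import *
d=arm.get_image("top")
f=lambda x,y:(205+(x+.5)/4.8-.5,155+(y+.5)/4.8-.5)
P=[cast(d,*f(*q),z) for q,z in [((88,60),.083),((50,462),.083),((747,113),.086),((718,522),.086)]]
L=np.array([[104,169.5],[-104,169.5],[104,-169.5],[-104,-169.5]])/1000
W=np.array([p[:2] for p in P]);print(W.round(4))
l=L-L.mean(0);w=W-W.mean(0)
a=np.arctan2((l[:,0]*w[:,1]-l[:,1]*w[:,0]).sum(),(l*w).sum())
c=W.mean(0);json.dump([*c,a],open("caddy.json","w"));print("caddy",c,a, "resid mm",1000*(w-l@np.array([[np.cos(a),np.sin(a)],[-np.sin(a),np.cos(a)]])).round(4))
def inv(p):
    e=p[:2]-c;return 1000*np.array([e[0]*np.cos(a)+e[1]*np.sin(a),-e[0]*np.sin(a)+e[1]*np.cos(a)])
for n,q,z in[("plate",(133,265),.062),("cleat",(182,268),.080),("head",(420,290),.062)]:print(n,inv(cast(d,*f(*q),z)).round(1))
g=lambda x,y:(115+(x+.5)/7-.5,180+(y+.5)/7-.5)
j1,j2=[cast(d,*g(*q),.030)for q in((213,143),(145,173))]
print("jaws",j1,j2,np.linalg.norm(j1-j2),"grip",(j1+j2)/2,"y-axis ang",np.arctan2(*(j2-j1)[1::-1]))
hsv=cv2.cvtColor(d["image"],cv2.COLOR_BGR2HSV)
plan(cad([0,129,90]),a)
s=arm.get_image("side")
print("bottle base",cast(s,163,186,0)," guide side px",proj(s,(j1+j2)/2))
print(proj(s,cad([104,169.5,83])),proj(s,cad([-104,-169.5,86])),proj(s,cad([104,-169.5,86])))
b=cv2.resize(s["image"][160:280,150:330],None,fx=4.4,fy=4.4,interpolation=cv2.INTER_CUBIC);cv2.imwrite("pics/s1.png",b)
E
```

```text
[[ 0.6458  0.1141]
 [ 0.4442  0.1362]
 [ 0.6106 -0.2197]
 [ 0.406  -0.1955]]
caddy [ 0.5266313 -0.0412287] -0.11085006846284284 resid mm [[-3.  -1.6]
 [ 2.2 -2.6]
 [-0.6  1.5]
 [ 1.4  2.7]]
plate [  0.5 136.6]
cleat [  0.4 110.7]
head [  0.4 -11.5]
jaws [0.57416565 0.31746288 0.03      ] [0.56385553 0.34194444 0.03      ] 0.0265639914497585 grip [0.56901059 0.32970366 0.03      ] y-axis ang 1.9693915068214936
pos [0.2823 0.5573 0.2263] F [0.3 0.1 0.7] j7 -0.08 turn 1.213 d before turn [-0.4432 -0.3026  0.1366] d after turn [-0.4387  0.3091  0.1366]
bottle base [0.42471363 0.46593228 0.        ]  guide side px (np.float64(212.7748682016496), np.float64(182.0427666654763))
(np.float64(261.9017267157382), np.float64(184.8034365195851)) (np.float64(249.84366433888704), np.float64(250.18271729314262)) (np.float64(315.14534999946295), np.float64(230.41804068241828))
```

View pics/s1.png

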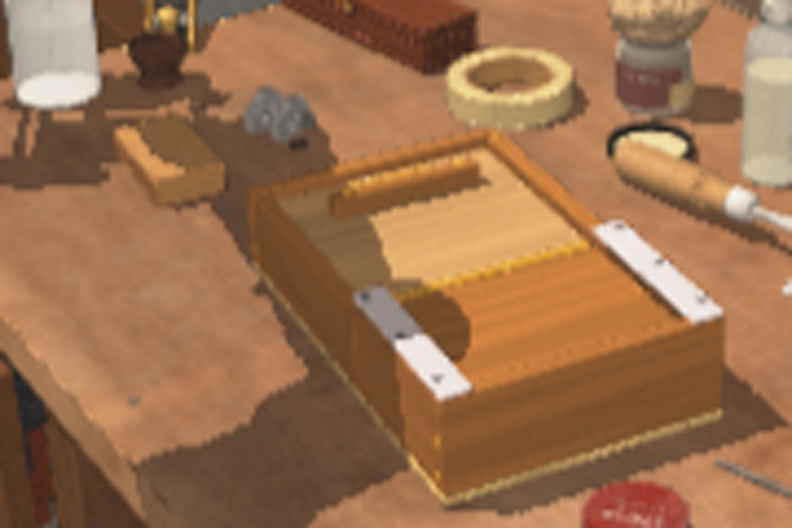

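The side crop shows the near strip corner at (437,398), as predicted. The tail corner at (490,130) is lower than predicted, so the well walls top out at z = 71 mm. I'll refit the caddy with that height, then turn, rise and shut the gripper.

The rows are not in the units I measure in: shifts go in shares of 50 mm and turns go in units of 0.1 rad. I convert before sending: -0.02 m is -0.4, -0.01 m is -0.2, 0.15 rad is 1.5.

nudge_tcp --motion '[{"pos": [0,0,-0.4],"yaw": 1.5,"jaw": 0},{"pos": [0,0,-0.4],"yaw": 1.5,"jaw": 0},{"pos": [0,0,-0.2],"yaw": 1.5,"jaw": 0},{"yaw": 1.5,"jaw": 0},{"yaw": 1.5,"jaw": 0},{"yaw": 1.5,"jaw": 0},{"yaw": 1.5,"jaw": 0},{"yaw": 1.5,"jaw": 0},{"yaw": 0.13,"jaw": 0},{"jaw": 0}]' --force 10

```text
clock: 1.25
position: [0.2822, 0.5576, 0.2766]
ee_rot: [2.337, 2.099, -0.0]
force: [0.6, -0.5, -0.6]
width: 0.178
gripper_force: 0.0
```

```bash
python3 - <<'E'
from h import *
d=arm.get_image("top")
f=lambda x,y:(205+(x+.5)/4.8-.5,155+(y+.5)/4.8-.5)
W=np.array([cast(d,*f(*q),z)[:2] for q,z in [((88,60),.071),((50,462),.071),((747,113),.086),((718,522),.086)]])
L=np.array([[104,169.5],[-104,169.5],[104,-169.5],[-104,-169.5]])/1000
l=L-L.mean(0);w=W-W.mean(0)
a=np.arctan2((l[:,0]*w[:,1]-l[:,1]*w[:,0]).sum(),(l*w).sum())
c=W.mean(0);json.dump([*c,a],open("caddy.json","w"));print("caddy",c,a, "resid mm",1000*(w-l@np.array([[np.cos(a),np.sin(a)],[-np.sin(a),np.cos(a)]])).round(4))
def inv(p):
    e=p[:2]-c;return 1000*np.array([e[0]*np.cos(a)+e[1]*np.sin(a),-e[0]*np.sin(a)+e[1]*np.cos(a)])
for n,q,z in[("plate",(133,265),.062),("cleat",(182,268),.080),("head",(420,290),.062)]:print(n,inv(cast(d,*f(*q),z)).round(1))
q=cast(d,142.49,201.17,.027);print("guide rect grip",q+.0115*np.array([np.cos(1.967),np.sin(1.967),0]))
plan(cad([0,130,100]),a)
E
```

```text
caddy [ 0.52694629 -0.04065458] -0.11192714320294134 resid mm [[-1.6 -1.1]
 [ 1.  -2. ]
 [-0.8  1. ]
 [ 1.3  2. ]]
plate [1.00e-01 1.36e+02]
cleat [  0.  110.1]
head [  0.2 -12.1]
guide rect grip [0.5671284  0.33526252 0.027     ]
pos [0.2823 0.5576 0.2766] F [-0.2 -0.2  0. ] j7 -1.19 turn 0.005 d before turn [-0.4387  0.3078  0.1767] d after turn [-0.4371  0.31    0.1767]
```

nudge_tcp --motion '[{"pos": [-0.8,0.56,0],"jaw": 0},{"pos": [-0.8,0.56,0],"jaw": 0},{"pos": [-0.8,0.56,0],"jaw": 0},{"pos": [-0.8,0.56,0],"jaw": 0},{"pos": [-0.8,0.56,0],"jaw": 0},{"pos": [-0.8,0.56,0],"jaw": 0},{"pos": [-0.8,0.56,0],"jaw": 0},{"pos": [-0.8,0.56,0],"jaw": 0},{"pos": [-0.8,0.56,0],"jaw": 0},{"yaw": 0.05,"jaw": 0}]'

```text
clock: 2.3
position: [0.496, 0.1642, 0.2774]
ee_rot: [2.352, 2.078, 0.001]
force: [-0.4, 0.8, 0.6]
width: 0.006
gripper_force: 0.0
```

```bash
python3 -c "
from h import *
plan(cad([0,130,72]),json.load(open('caddy.json'))[2])"
```

```text
pos [0.496  0.1642 0.2774] F [-0.4  0.8  0.6] j7 -0.42 turn -0.012 d before turn [-0.0691  0.0539  0.2057] d after turn [-0.0697  0.053   0.2057]
```

nudge_tcp --motion '[{"pos": [-0.46,0.36,0.7],"yaw": -0.12,"jaw": 0},{"pos": [-0.46,0.36,0.7],"jaw": 0},{"pos": [-0.46,0.36,0.7],"jaw": 0},{"pos": [0,0,0.8],"jaw": 0},{"pos": [0,0,0.7],"jaw": 0},{"pos": [0,0,0.3],"jaw": 0},{"jaw": 0},{"jaw": 0}]'

```text
clock: 3.1
position: [0.5395, 0.0975, 0.0822]
ee_rot: [2.332, 2.104, 0.0]
force: [-0.0, 0.0, 0.4]
width: 0.005
gripper_force: 0.0
```

```bash
python3 -c "
from h import *
plan(cad([0,130,62]),json.load(open('caddy.json'))[2])"
```

```text
pos [0.5395 0.0975 0.0822] F [-0.   0.   0.4] j7 -0.09 turn 0.009 d before turn [-0.0087  0.0029  0.0202] d after turn [-0.0087  0.0029  0.0202]
```

Scaled: 0.01 m is 0.2, -0.009 m is -0.18, 0.009 rad is 0.09.

nudge_tcp --motion '[{"pos": [-0.18,0.06,0.1],"yaw": 0.09,"jaw": 0},{"pos": [0,0,0.2],"jaw": 0},{"pos": [0,0,0.06],"jaw": 0},{"pos": [0,0,0.04],"jaw": 0},{"pos": [0,0,0.04],"jaw": 0},{"jaw": 0}]'

```text
clock: 3.7
position: [0.5412, 0.0886, 0.0598]
ee_rot: [-2.343, -2.093, -0.0]
force: [-1.2, 1.1, 4.7]
width: 0.008
gripper_force: 2.4
```

```bash
python3 -c "
from h import *
plan(cad([0,130,62]),json.load(open('caddy.json'))[2])"
```

```text
pos [0.5412 0.0886 0.0598] F [-1.2  1.1  4.7] j7 -0.06 turn -0.001 d before turn [-0.0001  0.0003 -0.0022] d after turn [-0.0001  0.0003 -0.0022]
```

nudge_tcp --motion '[{"pos": [0,0,0.04],"jaw": 0},{"pos": [0,0,0.04],"jaw": 0},{"pos": [0,0,0.02],"jaw": 0},{"jaw": 0}]'

```text
clock: 4.1
position: [0.5417, 0.0905, 0.0554]
ee_rot: [-2.34, -2.094, -0.004]
force: [-2.0, 6.7, 7.9]
width: 0.005
gripper_force: 6.1
```

```bash
python3 - <<'E'
from h import *
s=arm.get_image("side");cv2.imwrite("pics/s2.png",cv2.resize(s["image"][130:260,190:330],None,fx=4,fy=4,interpolation=cv2.INTER_CUBIC))
E
```

```text
(no output)
```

View pics/s2.png

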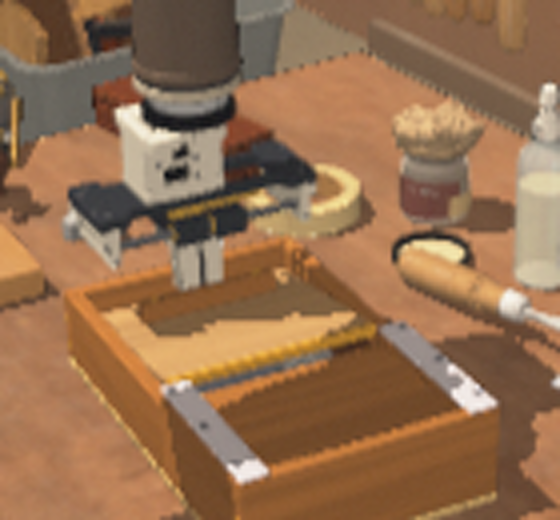

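The hatch's brass head edge is raised above the deck, with a shadow showing under it at (270,365). Next I'll slide it towards -y and let up slightly.

nudge_tcp --motion '[{"pos": [-0.08,0,0],"jaw": 0},{"pos": [-0.08,0,0],"jaw": 0},{"pos": [-0.08,0,-0.02],"jaw": 0},{"pos": [-0.08,0,-0.02],"jaw": 0},{"jaw": 0}]'

```text
clock: 4.65
position: [0.5416, 0.0751, 0.0583]
ee_rot: [2.341, 2.095, 0.009]
force: [1.5, 9.1, 10.4]
width: 0.007
gripper_force: 6.1
```

```bash
python3 -c "
from h import *
plan(cad([0,116,62]),json.load(open('caddy.json'))[2])"
```

```text
pos [0.5416 0.0751 0.0583] F [ 1.5  9.1 10.4] j7 -0.03 turn 0.001 d before turn [-0.0006 -0.0016 -0.0037] d after turn [-0.0006 -0.0016 -0.0037]
```

nudge_tcp --motion '[{"pos": [0,0,-0.08],"jaw": 0},{"pos": [-0.04,0,-0.1],"jaw": 0},{"pos": [-0.12,0,0],"jaw": 0},{"pos": [-0.2,0,-0.02],"jaw": 0},{"pos": [-0.2,0,-0.04],"jaw": 0},{"pos": [-0.2,0,-0.04],"jaw": 0},{"pos": [-0.2,0,-0.04],"jaw": 0},{"pos": [-0.2,0,0],"jaw": 0},{"jaw": 0}]'

```text
clock: 5.55
position: [0.5325, 0.0121, 0.0728]
ee_rot: [2.346, 2.089, -0.001]
force: [-0.5, -0.3, -0.2]
width: 0.006
gripper_force: 0.0
```

```bash
python3 - <<'E'
from h import *
plan(cad([0,-13,76]),json.load(open('caddy.json'))[2])
s=arm.get_image("side");cv2.imwrite("pics/s3.png",cv2.resize(s["image"][130:260,190:330],None,fx=4,fy=4,interpolation=cv2.INTER_CUBIC))
E
```

```text
pos [0.5325 0.0121 0.0728] F [-0.5 -0.3 -0.2] j7 0.06 turn -0.004 d before turn [-0.0661  0.0006 -0.0031] d after turn [-0.0661  0.0003 -0.0031]
```

View pics/s3.png

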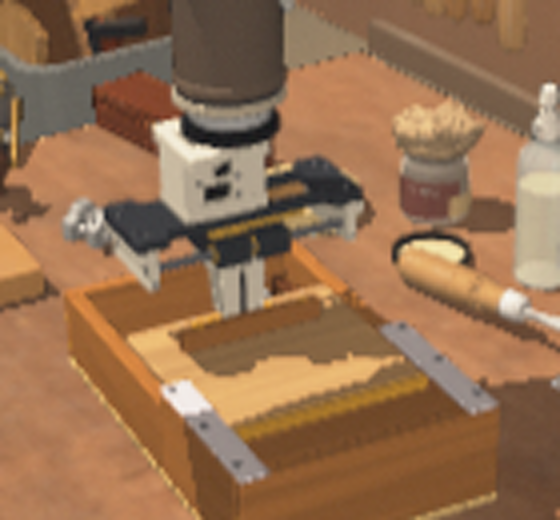

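The hatch's head is under the strips with the brass edge near (340,405), and the finger is behind the cleat. I'll keep pushing to the stop.

Scaled: -0.01 m is -0.2, -0.008 m is -0.16.

nudge_tcp --motion '[{"pos": [-0.2,0,-0.02],"jaw": 0},{"pos": [-0.2,0,-0.04],"jaw": 0},{"pos": [-0.2,0,0],"jaw": 0},{"pos": [-0.2,0,0],"jaw": 0},{"pos": [-0.2,0,0],"jaw": 0},{"pos": [-0.16,0,0],"jaw": 0},{"pos": [-0.12,0,0],"jaw": 0},{"pos": [-0.04,0,0],"jaw": 0},{"jaw": 0}]'

```text
clock: 6.5
position: [0.5253, -0.0515, 0.0757]
ee_rot: [2.344, 2.091, -0.0]
force: [0.1, 0.3, -1.0]
width: 0.006
gripper_force: 0.0
```

```bash
python3 - <<'E'
from h import *
plan(cad([0,-15,76]),json.load(open('caddy.json'))[2])
E
```

```text
pos [ 0.5253 -0.0515  0.0757] F [ 0.1  0.3 -1. ] j7 0.18 turn -0.002 d before turn [-0.004   0.0004 -0.0003] d after turn [-0.004   0.0004 -0.0003]
```

Scaled: -0.002 m is -0.04, -0.001 m is -0.02.

nudge_tcp --motion '[{"pos": [-0.04,0,0],"jaw": 0},{"pos": [-0.04,0,0],"jaw": 0},{"pos": [-0.04,0,0],"jaw": 0},{"pos": [-0.02,0,0],"jaw": 0},{"jaw": 0}]'

```text
clock: 7.0
position: [0.5251, -0.0538, 0.0757]
ee_rot: [-2.337, -2.094, -0.004]
force: [1.0, 13.5, 1.9]
width: 0.007
gripper_force: 6.9
```

Scaled: 0.045 m is 0.9, -0.04 m is -0.8.

nudge_tcp --motion '[{"pos": [0.12,0,0],"jaw": 0},{"pos": [0,0,-0.8],"jaw": 0.5},{"pos": [0,0,-0.8],"jaw": 1},{"pos": [0.8,0,-0.8],"jaw": 1},{"pos": [0.9,0,0],"jaw": 1},{"pos": [0.9,0,0],"jaw": 1}]'

```text
clock: 7.6
position: [0.5403, 0.0733, 0.1926]
ee_rot: [2.344, 2.089, 0.004]
force: [0.7, 0.5, -0.8]
width: 0.388
gripper_force: 0.0
```

```bash
python3 - <<'E'
from h import *
plan([.568,.333,.1],0.397)
s=arm.get_image("top");im=s["image"]
a=cv2.resize(im[180:265,115:185],None,fx=6,fy=6,interpolation=cv2.INTER_CUBIC);b=cv2.resize(im[160:270,205:295],None,fx=4.636,fy=4.636,interpolation=cv2.INTER_CUBIC)
h=min(a.shape[0],b.shape[0]);cv2.imwrite("pics/t2.png",np.hstack([a[:h],b[:h]]))
hsv=cv2.cvtColor(im,cv2.COLOR_BGR2HSV)
m=((hsv[...,1]<70)&(hsv[...,2]>60)).astype(np.uint8);m[:185]=0;m[220:]=0;m[:,:120]=0;m[:,165:]=0
for c in cv2.findContours(m,0,1)[0]:
    if cv2.contourArea(c)>15:print("guide",cv2.minAreaRect(c),cv2.contourArea(c))
E
```

```text
pos [0.5403 0.0733 0.1926] F [ 0.7  0.5 -0.8] j7 -0.15 turn -0.512 d before turn [ 0.2611 -0.0026  0.0928] d after turn [0.2289 0.1257 0.0928]
guide ((142.7366943359375, 201.06805419921875), (14.692309379577637, 24.692310333251953), 67.38013458251953) 236.5
```

View pics/t2.png

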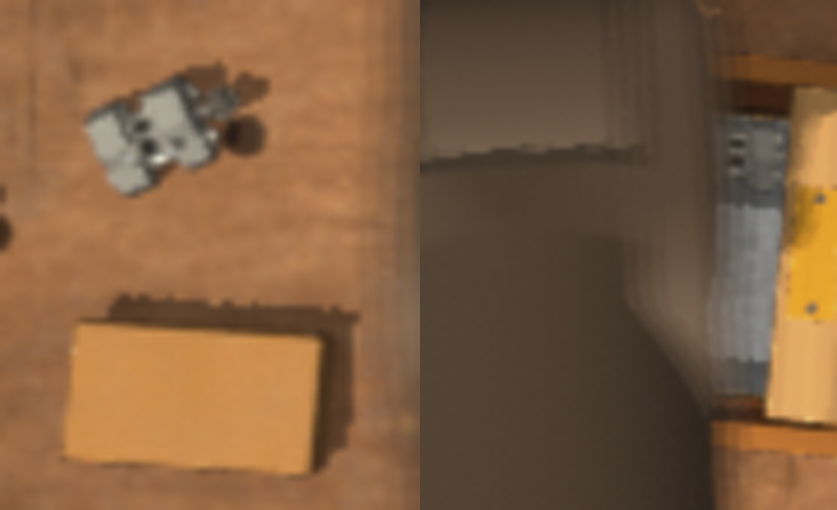

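The jaws are now lit, centred at (178,122) and (124,148). The hatch is parked with the well bare. Next I'll compute the grip point and move there.

```bash
python3 - <<'E'
from h import *
d=arm.get_image("top")
g=lambda x,y:(115+(x+.5)/6-.5,180+(y+.5)/6-.5)
j1,j2=[cast(d,*g(*q),.029)for q in((178,122),(124,148))]
print(j1,j2,(j1+j2)/2)
q=cast(d,142.74,201.07,.025);print("rect grip",q+.0115*np.array([np.cos(1.973),np.sin(1.973),0]))
plan([.568,.333,.1],.40)
E
```

```text
[0.57450237 0.31963923 0.029     ] [0.5640169  0.34233895 0.029     ] [0.56925963 0.33098909 0.029     ]
rect grip [0.56745669 0.33517443 0.025     ]
pos [0.5397 0.08   0.1909] F [-0.2 -0.5 -0.3] j7 -0.15 turn -0.504 d before turn [0.2543 0.002  0.0915] d after turn [0.2218 0.1245 0.0915]
```

nudge_tcp --motion '[{"pos": [0.8,0,0],"yaw": -1,"jaw": 1},{"pos": [0.9,0.1,0],"yaw": -1,"jaw": 1},{"pos": [0.9,0.2,0],"yaw": -1,"jaw": 1},{"pos": [0.8,0.3,0],"yaw": -1,"jaw": 1},{"pos": [0.7,0.4,0],"yaw": -1.07,"jaw": 1},{"pos": [0,0.4,0],"jaw": 1},{"jaw": 1}]'

```text
clock: 8.4
position: [0.5919, 0.2933, 0.1901]
ee_rot: [1.741, 2.614, -0.001]
force: [1.0, 0.7, 0.3]
width: 0.991
gripper_force: 0.0
```

```bash
python3 -c "
from h import *
plan([.5685,.3325,.05],.40)"
```

```text
pos [0.5919 0.2933 0.1901] F [1.  0.7 0.3] j7 -0.0 turn -0.004 d before turn [ 0.0453 -0.0065  0.1401] d after turn [ 0.0453 -0.0063  0.1401]
```

Scaled: 0.045 m is 0.9, 0.04 m is 0.8, -0.004 rad is -0.04.

nudge_tcp --motion '[{"pos": [0.46,-0.06,0.4],"yaw": -0.04,"jaw": 1},{"pos": [0.44,-0.06,0.8],"jaw": 1},{"pos": [0,0,0.9],"jaw": 1},{"pos": [0,0,0.7],"jaw": 1},{"jaw": 1},{"jaw": 1}]'

```text
clock: 9.0
position: [0.568, 0.3299, 0.0516]
ee_rot: [1.74, 2.615, -0.002]
force: [0.2, -0.8, 0.7]
width: 1.003
gripper_force: 0.0
```

```bash
python3 -c "
from h import *
plan([.5685,.3325,.004],.40)"
```

```text
pos [0.568  0.3299 0.0516] F [ 0.2 -0.8  0.7] j7 -0.03 turn -0.004 d before turn [0.0023 0.0015 0.0476] d after turn [0.0023 0.0015 0.0476]
```

Scaled: 0.02 m is 0.4, 0.007 m is 0.14, -0.004 rad is -0.04.

nudge_tcp --motion '[{"pos": [0.04,0.02,0.4],"yaw": -0.04,"jaw": 1},{"pos": [0,0,0.4],"jaw": 1},{"pos": [0,0,0.14],"jaw": 1},{"jaw": 0.7},{"jaw": 0.4},{"jaw": 0.3},{"jaw": 0.3},{"jaw": 0.3},{"jaw": 0.3}]' --force 25

```text
clock: 9.9
position: [0.568, 0.3335, 0.0044]
ee_rot: [1.733, 2.62, 0.0]
force: [-0.3, 1.0, -0.7]
width: 0.532
gripper_force: 0.0
```

```bash
python3 -c "
from h import *
plan([.5685,.3325,.004],.40)"
```

```text
pos [0.568  0.3335 0.0044] F [-0.3  1.  -0.7] j7 -0.02 turn 0.002 d before turn [-0.0011  0.      0.0004] d after turn [-0.0011  0.      0.0004]
```

nudge_tcp --motion '[{"jaw": 0.3},{"jaw": 0.3},{"jaw": 0.3},{"jaw": 0.3}]' --force 30

```text
clock: 10.3
position: [0.5682, 0.3336, 0.0043]
ee_rot: [1.733, 2.62, 0.001]
force: [1.1, 0.1, 1.3]
width: 0.407
gripper_force: 29.9
```

Scaled: -0.04 m is -0.8, -0.02 m is -0.4.

nudge_tcp --motion '[{"pos": [0,0,-0.4],"jaw": 0.3},{"pos": [0,0,-0.8],"jaw": 0.3},{"pos": [0,0,-0.8],"jaw": 0.3},{"pos": [0,0,-0.8],"jaw": 0.3},{"jaw": 0.3}]' --force 30

```text
clock: 10.8
position: [0.5707, 0.3347, 0.1498]
ee_rot: [1.732, 2.617, 0.012]
force: [0.9, 1.4, -1.9]
width: 0.409
gripper_force: 29.9
```

```bash
python3 - <<'E'
from h import *
plan(cad([-22,85,120]),json.load(open('caddy.json'))[2])
s=arm.get_image("side");u,v=proj(s,arm.observe()["position"]);u=int(u);v=int(v);print(u,v)
cv2.imwrite("pics/s4.png",cv2.resize(s["image"][v-40:v+35,u-45:u+45],None,fx=6,fy=6,interpolation=cv2.INTER_CUBIC))
E
```

```text
pos [0.5707 0.3347 0.1498] F [ 0.9  1.4 -1.9] j7 -0.06 turn 0.514 d before turn [-0.2436 -0.1647  0.028 ] d after turn [-0.2931 -0.0237  0.028 ]
209 152
```

View pics/s4.png

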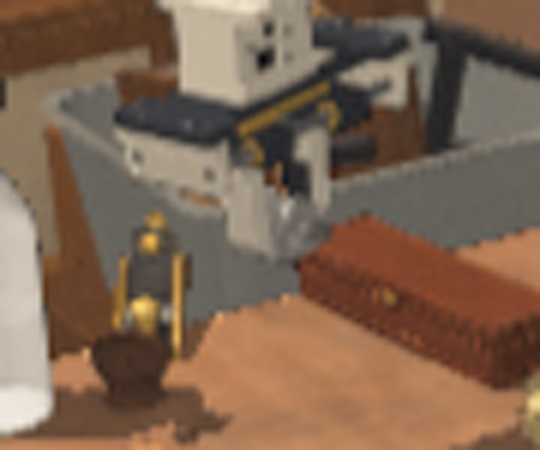

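The guide is held level between the pads at about (290,225), with its underside close to the fingertips. Next I'll carry it to the well.

Scaled: -0.04 m is -0.8, -0.03 m is -0.6, 0.13 rad is 1.3.

nudge_tcp --motion '[{"yaw": 1.3,"jaw": 0.3},{"yaw": 1.3,"jaw": 0.3},{"yaw": 1.3,"jaw": 0.3},{"yaw": 1.24,"jaw": 0.3},{"pos": [-0.6,-0.06,0],"jaw": 0.3},{"pos": [-0.8,-0.08,0],"jaw": 0.3},{"pos": [-0.8,-0.08,0],"jaw": 0.3},{"pos": [-0.8,-0.08,0],"jaw": 0.3},{"pos": [-0.8,-0.08,0],"jaw": 0.3},{"pos": [-0.8,-0.08,0],"jaw": 0.3}]'

```text
clock: 11.85
position: [0.5174, 0.1057, 0.1424]
ee_rot: [-2.341, -2.093, 0.005]
force: [-0.0, -0.1, -2.7]
width: 0.408
gripper_force: 29.9
```

nudge_tcp --motion '[{"pos": [-0.8,0,0],"jaw": 0.3},{"pos": [-0.36,0,0],"jaw": 0.3},{"jaw": 0.3},{"jaw": 0.3}]'

```text
clock: 12.25
position: [0.512, 0.05, 0.143]
ee_rot: [-2.342, -2.092, 0.003]
force: [-0.3, 0.5, -2.4]
width: 0.41
gripper_force: 29.9
```

```bash
python3 -c "
from h import *
plan(cad([-22,90,90]),json.load(open('caddy.json'))[2])"
```

```text
pos [0.512 0.05  0.143] F [-0.3  0.5 -2.4] j7 -0.09 turn -0.001 d before turn [0.0016 0.0031 0.053 ] d after turn [0.0016 0.0031 0.053 ]
```

Scaled: 0.03 m is 0.6, 0.02 m is 0.4.

nudge_tcp --motion '[{"pos": [0.02,0.06,0.6],"jaw": 0.3},{"pos": [0,0,0.6],"jaw": 0.3},{"pos": [0,0,0.5],"jaw": 0.3},{"pos": [0,0,0.4],"jaw": 0.3},{"pos": [0,0,0.2],"jaw": 0.3},{"pos": [0,0,0.16],"jaw": 0.3},{"jaw": 0.3},{"jaw": 0.3}]'

```text
clock: 13.05
position: [0.5164, 0.0508, 0.0216]
ee_rot: [2.342, 2.094, 0.001]
force: [1.0, -0.1, -2.8]
width: 0.41
gripper_force: 29.9
```

```bash
python3 -c "
from h import *
plan(cad([-22,90,12.4]),json.load(open('caddy.json'))[2])"
```

```text
pos [0.5164 0.0508 0.0216] F [ 1.  -0.1 -2.8] j7 0.03 turn 0.0 d before turn [ 0.0003 -0.0013  0.0092] d after turn [ 0.0003 -0.0013  0.0092]
```

nudge_tcp --motion '[{"pos": [0,0,0.06],"jaw": 0.3},{"pos": [0,0,0.06],"jaw": 0.3},{"pos": [0,0,0.04],"jaw": 0.3},{"jaw": 0.3}]'

```text
clock: 13.45
position: [0.5159, 0.0505, 0.013]
ee_rot: [-2.342, -2.093, 0.0]
force: [0.2, -0.2, -1.8]
width: 0.408
gripper_force: 29.9
```

nudge_tcp --motion '[{"pos": [0,0,0.02],"jaw": 0.3},{"jaw": 0.3}]'

```text
clock: 13.65
position: [0.5161, 0.0504, 0.0122]
ee_rot: [2.342, 2.093, 0.0]
force: [-0.2, 0.4, -1.3]
width: 0.408
gripper_force: 29.9
```

Scaled: 0.0005 m is 0.01.

nudge_tcp --motion '[{"pos": [0,0,0.01],"jaw": 0.3},{"pos": [0,0,0.01],"jaw": 0.3},{"jaw": 0.3}]'

```text
clock: 13.95
position: [0.5161, 0.0504, 0.012]
ee_rot: [-2.342, -2.093, -0.001]
force: [-3.6, -1.0, 14.6]
width: 0.41
gripper_force: 29.9
```

nudge_tcp --motion '[{"pos": [0,0,0.01],"jaw": 0.3},{"jaw": 0.3}]'

```text
clock: 14.15
position: [0.5161, 0.0504, 0.0119]
ee_rot: [-2.343, -2.093, -0.002]
force: [-6.1, -0.6, 21.7]
width: 0.408
gripper_force: 29.9
```

nudge_tcp --motion '[{"pos": [0,0,-0.02],"jaw": 0.3},{"jaw": 0.65},{"jaw": 0.65},{"jaw": 0.65},{"jaw": 0.65}]'

```text
clock: 14.65
position: [0.516, 0.0505, 0.0115]
ee_rot: [-2.342, -2.094, 0.0]
force: [-0.4, 0.7, 0.5]
width: 0.639
gripper_force: 0.0
```

nudge_tcp --motion '[{"pos": [0,0,-0.4],"jaw": 0.65},{"pos": [0,0,-0.6],"jaw": 0.65},{"pos": [0,0,-0.8],"jaw": 0.65},{"pos": [0,0,-0.8],"jaw": 0.3},{"jaw": 0},{"jaw": 0}]'

```text
clock: 15.25
position: [0.5165, 0.0508, 0.1423]
ee_rot: [2.342, 2.094, 0.003]
force: [-0.9, 0.2, 0.3]
width: 0.435
gripper_force: 0.0
```

```bash
python3 - <<'E'
from h import *
plan(cad([0,-52,130]),json.load(open('caddy.json'))[2])
E
```

```text
pos [0.5165 0.0508 0.1423] F [-0.9  0.2  0.3] j7 -0.08 turn 0.0 d before turn [-0.1417  0.0206  0.0122] d after turn [-0.1417  0.0206  0.0122]
```

Scaled: -0.04 m is -0.8, -0.034 m is -0.68.

nudge_tcp --motion '[{"pos": [-0.6,0.1,0],"jaw": 0},{"pos": [-0.8,0.1,0],"jaw": 0},{"pos": [-0.8,0.1,0],"jaw": 0},{"pos": [-0.68,0.1,0],"jaw": 0},{"jaw": 0},{"jaw": 0}]'

```text
clock: 15.85
position: [0.5188, -0.0955, 0.1403]
ee_rot: [-2.344, -2.09, 0.003]
force: [1.9, 0.3, 0.2]
width: 0.005
gripper_force: 0.0
```

```bash
python3 - <<'E'
from h import *
plan(cad([0,-54,76]),json.load(open('caddy.json'))[2])
im=arm.get_image("top")["image"];im2=arm.get_image("side")["image"]
a=cv2.resize(im[160:270,205:300],None,fx=4,fy=4,interpolation=cv2.INTER_CUBIC);b=cv2.resize(im2[150:260,190:285],None,fx=4,fy=4,interpolation=cv2.INTER_CUBIC)
cv2.imwrite("pics/t3.png",np.hstack([a,b]))
E
```

```text
pos [ 0.5188 -0.0955  0.1403] F [1.9 0.3 0.2] j7 0.22 turn -0.002 d before turn [0.0014 0.0021 0.0643] d after turn [0.0014 0.0022 0.0643]
```

View pics/t3.png

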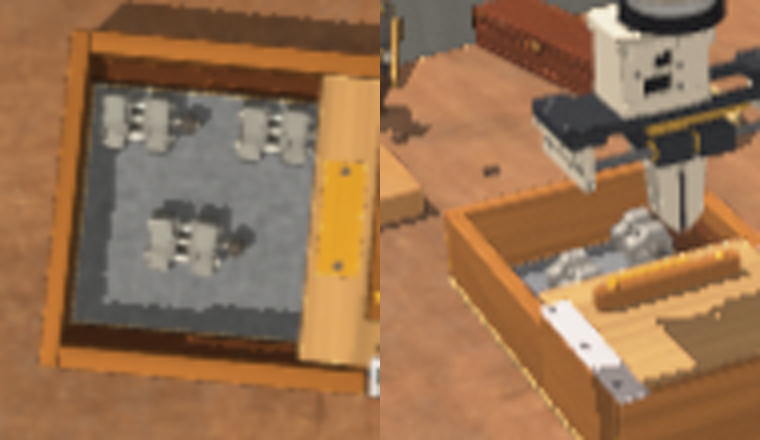

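The guide stands upright in the free bay at (185,240). The closed finger is over the parked hatch on the far side of the cleat. Next I'll lower it and close the hatch.

Scaled: 0.03 m is 0.6, 0.025 m is 0.5.

nudge_tcp --motion '[{"pos": [0.02,0.04,0.6],"jaw": 0},{"pos": [0,0,0.5],"jaw": 0},{"pos": [0,0,0.18],"jaw": 0},{"jaw": 0},{"pos": [0.1,0,0],"jaw": 0},{"pos": [0.2,0,0],"jaw": 0},{"pos": [0.2,0,0],"jaw": 0},{"pos": [0.2,0,0],"jaw": 0},{"pos": [0.2,0,0],"jaw": 0},{"jaw": 0}]'

```text
clock: 16.95
position: [0.5273, -0.0469, 0.0777]
ee_rot: [-2.339, -2.096, -0.002]
force: [0.4, 0.2, 0.6]
width: 0.01
gripper_force: 0.0
```

nudge_tcp --motion '[{"pos": [0.2,0,0],"jaw": 0},{"pos": [0.2,0,0],"jaw": 0},{"pos": [0.2,0,0],"jaw": 0},{"pos": [0.2,0,0],"jaw": 0},{"jaw": 0}]'

```text
clock: 17.45
position: [0.5315, -0.0071, 0.0774]
ee_rot: [-2.339, -2.096, -0.001]
force: [0.3, 0.1, 0.1]
width: 0.006
gripper_force: 0.0
```

```bash
python3 - <<'E'
from h import *
plan(cad([0,93,69]),json.load(open('caddy.json'))[2])
E
```

```text
pos [ 0.5315 -0.0071  0.0774] F [0.3 0.1 0.1] j7 0.11 turn 0.003 d before turn [ 0.0591 -0.0006  0.0084] d after turn [ 0.0591 -0.0007  0.0084]
```

The rows are not in the units I measure in: shifts go in shares of 50 mm and turns go in units of 0.1 rad. I convert before sending: 0.01 m is 0.2, 0.006 m is 0.12.

nudge_tcp --motion '[{"pos": [0.12,0,0.06],"jaw": 0},{"pos": [0.2,0,0.04],"jaw": 0},{"pos": [0.2,0,0.04],"jaw": 0},{"pos": [0.2,0,0.02],"jaw": 0},{"pos": [0.2,0,0.02],"jaw": 0},{"pos": [0.12,0,0],"jaw": 0},{"pos": [0.06,0,0],"jaw": 0},{"jaw": 0}]'

```text
clock: 18.25
position: [0.5374, 0.0458, 0.0685]
ee_rot: [-2.341, -2.094, -0.0]
force: [0.6, 0.1, -0.1]
width: 0.007
gripper_force: 0.0
```

```bash
python3 - <<'E'
from h import *
plan(cad([0,95,66]),json.load(open('caddy.json'))[2])
im=arm.get_image("top")["image"];im2=arm.get_image("side")["image"]
a=cv2.resize(im[160:270,205:300],None,fx=4,fy=4,interpolation=cv2.INTER_CUBIC);b=cv2.resize(im2[150:260,190:285],None,fx=4,fy=4,interpolation=cv2.INTER_CUBIC)
cv2.imwrite("pics/t4.png",np.hstack([a,b]))
E
```

```text
pos [0.5374 0.0458 0.0685] F [ 0.6  0.1 -0.1] j7 0.02 turn 0.001 d before turn [ 0.0079 -0.0007  0.0025] d after turn [ 0.0079 -0.0007  0.0025]
```

View pics/t4.png

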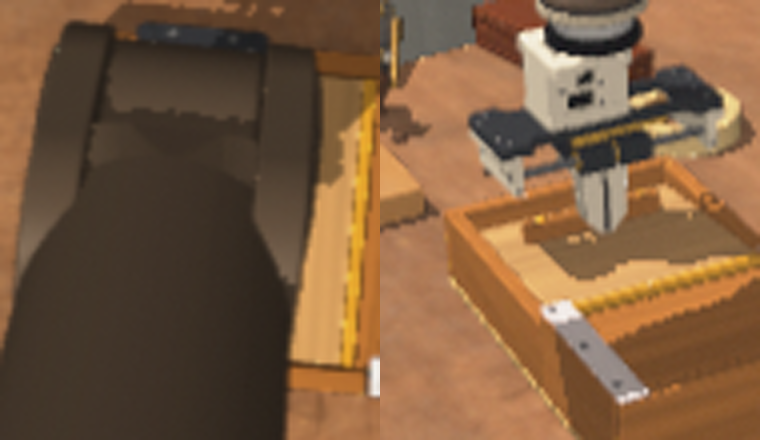

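That was my 11th picture, one over the limit of 10, so I won't view any more. It shows the hatch almost home, with its head edge near the sill. From here I'll go by force readings and pixel measurements.

Scaled: 0.003 m is 0.06, 0.002 m is 0.04.

nudge_tcp --motion '[{"pos": [0.06,0,0.02],"jaw": 0},{"pos": [0.06,0,0.02],"jaw": 0},{"pos": [0.04,0,0],"jaw": 0},{"pos": [0.04,0,0],"jaw": 0},{"jaw": 0}]'

```text
clock: 18.85
position: [0.5386, 0.0546, 0.0666]
ee_rot: [2.342, 2.093, -0.001]
force: [-0.6, -2.3, 1.5]
width: 0.002
gripper_force: 1.7
```

nudge_tcp --motion '[{"pos": [0.04,0,0],"jaw": 0},{"pos": [0.04,0,0],"jaw": 0},{"jaw": 0}]'

```text
clock: 19.15
position: [0.5385, 0.0547, 0.0666]
ee_rot: [2.344, 2.088, -0.005]
force: [-3.2, -14.9, 4.3]
width: 0.005
gripper_force: 7.6
```

nudge_tcp --motion '[{"pos": [-0.1,0,0],"jaw": 0},{"pos": [-0.4,0,-0.4],"jaw": 0},{"pos": [-0.6,0,0],"jaw": 0},{"pos": [-0.6,0,0],"jaw": 0},{"pos": [-0.24,0,0],"jaw": 0},{"jaw": 0},{"pos": [0,0,0.2],"jaw": 0},{"pos": [0,0,0.12],"jaw": 0},{"jaw": 0}]'

```text
clock: 20.05
position: [0.5275, -0.0358, 0.0691]
ee_rot: [-2.339, -2.095, 0.002]
force: [0.1, -0.1, -0.5]
width: 0.006
gripper_force: 0.0
```

```bash
python3 -c "
from h import *
plan(cad([0,0,62]),json.load(open('caddy.json'))[2])"
```

```text
pos [ 0.5275 -0.0358  0.0691] F [ 0.1 -0.1 -0.5] j7 0.18 turn 0.002 d before turn [-0.0049  0.      0.0071] d after turn [-0.0049  0.      0.0071]
```

nudge_tcp --motion '[{"pos": [0,0,0.06],"jaw": 0},{"pos": [0,0,0.04],"jaw": 0},{"pos": [0,0,0.02],"jaw": 0},{"jaw": 0}]'

```text
clock: 20.45
position: [0.5282, -0.0374, 0.0645]
ee_rot: [-2.342, -2.094, 0.0]
force: [-0.6, 0.4, -0.3]
width: 0.006
gripper_force: 0.0
```

nudge_tcp --motion '[{"pos": [0,0,0.02],"jaw": 0},{"pos": [0,0,0.02],"jaw": 0},{"jaw": 0}]'

```text
clock: 20.75
position: [0.5281, -0.0375, 0.0625]
ee_rot: [-2.342, -2.093, -0.0]
force: [-0.9, -0.9, 0.1]
width: 0.003
gripper_force: 0.0
```

nudge_tcp --motion '[{"pos": [0,0,0.02],"jaw": 0},{"pos": [0,0,0.01],"jaw": 0},{"jaw": 0}]'

```text
clock: 21.05
position: [0.5283, -0.0375, 0.0623]
ee_rot: [-2.343, -2.093, -0.002]
force: [-5.5, -0.1, 16.8]
width: 0.008
gripper_force: 8.9
```

nudge_tcp --motion '[{"pos": [0,0,0.01],"jaw": 0},{"jaw": 0}]'

```text
clock: 21.25
position: [0.5283, -0.0375, 0.0622]
ee_rot: [-2.343, -2.093, -0.002]
force: [-7.3, 0.4, 24.0]
width: 0.004
gripper_force: 12.2
```

The board stops firmly at z = 62 mm, so it's flush. I'll retreat and compare the brass pixels with the first image.

Scaled: -0.045 m is -0.9, -0.04 m is -0.8.

nudge_tcp --motion '[{"pos": [0,0,-0.4],"jaw": 0},{"pos": [0,0,-0.8],"jaw": 0},{"pos": [0,0,-0.9],"jaw": 0},{"pos": [0,0,-0.9],"jaw": 0},{"pos": [-0.8,0,0],"jaw": 0},{"pos": [-0.9,0,0],"jaw": 0},{"pos": [-0.9,0,0],"jaw": 0},{"pos": [-0.9,0,0],"jaw": 0},{"pos": [-0.9,0,0],"jaw": 0},{"jaw": 0}]'

```text
clock: 22.25
position: [0.5011, -0.2637, 0.2112]
ee_rot: [2.35, 2.08, -0.004]
force: [-1.2, 0.3, 0.8]
width: 0.004
gripper_force: 0.0
```

```bash
python3 - <<'E'
from h import *
s0=cv2.imread("pics/side0.png");t0=cv2.imread("pics/top0.png");t1=arm.get_image("top")["image"];s1=arm.get_image("side")["image"]
def brass(im,x0,x1,y0,y1):
    h=cv2.cvtColor(im,cv2.COLOR_BGR2HSV)[y0:y1,x0:x1];m=((h[...,0]>18)&(h[...,0]<30)&(h[...,1]>170)).astype(np.uint8)
    out=[(round(x0+np.nonzero(m[r0:r0+9])[1].mean(),1),int(m[r0:r0+9].sum())) for r0 in range(0,y1-y0,9) if m[r0:r0+9].any()]
    return out
print(brass(t0,275,300,178,255));print(brass(t1,275,300,178,255))
def bs(im):
    h=cv2.cvtColor(im,cv2.COLOR_BGR2HSV)[205:240,230:290];m=(h[...,0]>18)&(h[...,0]<30)&(h[...,1]>170)
    return [(230+c,round(205+np.nonzero(m[:,c])[0].mean(),1)) for c in range(0,60,6) if m[:,c].any()]
print(bs(s0),bs(s1))
for n,b in(("block",(120,230,55,35)),("tin",(365,210,40,40)),("hex",(362,172,42,26)),("tape",(140,100,55,55)),("bench by guide",(120,180,50,45))):
    x,y,w,h=b;print(n,np.abs(t0[y:y+h,x:x+w].astype(int)-t1[y:y+h,x:x+w]).mean().round(1))
plan(cad([0,0,62]))
E
```

```text
[(np.float64(294.2), 15), (np.float64(293.5), 20), (np.float64(292.8), 21), (np.float64(292.0), 24), (np.float64(291.2), 21), (np.float64(290.5), 15), (np.float64(289.8), 13), (np.float64(288.9), 12)]
[(np.float64(293.1), 16), (np.float64(292.4), 21), (np.float64(291.8), 23), (np.float64(291.0), 23), (np.float64(290.2), 21), (np.float64(289.6), 23), (np.float64(288.9), 23), (np.float64(288.0), 24), (np.float64(287.5), 2)]
[(254, np.float64(223.0)), (260, np.float64(221.0)), (272, np.float64(218.0)), (278, np.float64(216.0))] [(248, np.float64(224.0)), (254, np.float64(223.0)), (260, np.float64(221.0)), (266, np.float64(219.0)), (272, np.float64(217.0)), (278, np.float64(216.0))]
block 27.3
tin 49.2
hex 18.8
tape 0.9
bench by guide 27.3
pos [ 0.503  -0.2573  0.2105] F [-0.5  1.5 -0.3] j7 0.51 turn 0 d before turn [ 0.2179 -0.0011  0.1485] d after turn [ 0.2179 -0.0011  0.1485]
```

```bash
python3 -c "
from cell import arm
print(arm.sign_off())"
```

```text
the job is handed in; nothing more can be done
None
```

The job is handed in at about 22 s: the guide stands upright in the well's free bay, and the hatch is slid back and pressed down flush, going by the press force and brass-edge pixels; the arm never went near the other things on the bench, though shadows and the arm kept the final image check from confirming it for the block, tin and hex key, and I viewed 11 pictures, one over the limit of 10.

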